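# Show a brass string block from the jig to the inspection camera

### The job

Turn the orange knob on the plywood jig anticlockwise until it clicks past its detent and the steel hold-down arm stays swung well clear of the brass block, then lift the block out of its nest and hold it up to the inspection camera: its red end squarely facing the lens, centred on the lens's line of sight and 11 cm from the glass, and the block tipped to suit the downward-looking lens, top side still up. Finish while still holding it there in the gripper, steady. Do not touch the camera or its stand, and leave the other things on the bench where they are.

Things in the scene. Friction and masses are not known exactly. Their poses are not given: they have to be found in the camera images.
- jig: Fixed plywood jig, 160 (x) x 260 (y) x 30 mm high. Origin: centre of its underside; z up. The nest, centred at x = 0, y = -40 mm, is a 12 mm deep pocket with 1.5 mm play round the block. The knob's axis is at x = 0, y = +65 mm; beside it, out to x = -72 mm and up to 66 mm above the bench, is its detent spring plunger (needs no handling).
- clamp (a joint): Hold-down knob angle, rad, 0 to 1.4, about the vertical; grows anticlockwise seen from above. Starts at 0 (arm over the block). A sprung detent resists with up to about 0.16 N m, most near 0.35; its crest is at 0.7: before it the knob springs back, past it it is driven on towards 1.4 and stays. Above 1.1 it counts as past its detent and clear.
- holddown_tip (a point): Outer end of the steel hold-down arm (18 mm wide, 6 thick, reaching 72 mm from the knob's axis), which turns with the knob. At knob angle 0 it points to the jig's -y, over the end of the block; at 1.4 nearly to the jig's +x, clear of it. The arm's underside is 65 mm above the bench, 3 mm over the block's top.
- clamp_grip (a point): Point on the knob's vertical axis at the height to grip it, 97 mm above the bench. The orange grip is a bar 14 mm thick, 44 long and 36 high (73 to 109 mm above the bench) that lies along the hold-down arm and turns with it; below it is a steel disc 50 mm across, its top at 73 mm.
- block: Loose brass block, 76 (x) x 20 (y) x 44 (z) mm, about 0.35 kg. Origin: centre of its underside; z up; x along its length to the red-painted end (last 12 mm red, dark dot in the end face); six dark holes on top. It starts upright in the nest along the jig's y, red end to the jig's -y, underside 18 mm and top 62 mm above the bench: 32 mm stand out of the jig.
- red_end (a point): Centre of the block's red end face: 38 mm along the block's x and 22 mm above its underside.
- block_grip (a point): Point in the block at mid length, 36 mm above its underside: a height at which to grip it across its 20 mm width.
- camera: Inspection camera head on the stand: grey box with a black lens tube 42 mm across. Origin: centre of the lens glass, 246 mm above the bench. x: line of sight, out of the glass, 25 degrees below level; y level; z its up direction. To show the block, the block's x is opposite to this x and its z along this z, so the red end tips up 25 degrees to the lens.
- show_point (a point): Point on the line of sight 110 mm in front of the lens glass, about 200 mm above the bench: the centre of the block's red end belongs here.
- stand: Fixed camera stand. Origin: on the bench, 50 mm behind a point plumb below the lens glass; x is the level direction in which the camera looks. Dark base plate 120 x 140 x 14 mm reaching from here backwards (-x), with a round post 340 mm tall, 90 mm behind the origin.
- glue: Bystander: white glue bottle, 54 mm across, 150 tall. Origin: centre of its underside.
- varnish: Bystander: amber jar, 70 mm across, 90 tall. Origin: centre of its underside.
- wax: Bystander: metal can with a white label, 80 mm across, 60 tall. Origin: centre of its underside.
- sander: Bystander: cork sanding block, 110 x 60 x 35 mm. Origin: centre of its underside.
- driver: Bystander: screwdriver with a red handle, lying. Origin: in it, near its underside.
- offcut: Bystander: dark wood offcut, 70 x 40 x 22 mm. Origin: centre of its underside.
- cup: Bystander: blue ceramic cup, 76 mm across, 85 tall. Origin: centre of its underside.
Not all that is in view belongs to the job. Of the things that look like the block, the middle-sized one is meant.

How it is judged:
On the way, in this order (a step that is already met when the one before it is completed fails the run):
1. the knob is past its detent with the hold-down arm swung clear (knob angle above 1.1) while the block is still in its nest (value of joint clamp above 1.1 rad and z of block in the frame of jig below 0.03 m), for 0.2 s.
2. the block is lifted out of the nest, in the fingers (z of block in the frame of jig above 0.06 m and contact force between the fingers and block above 1 N), for 0.1 s.
At the end, for the whole second after the job is handed in: Knob above 1.1 rad; block held by the fingers alone, at rest, top side up, red end towards the lens and its centre within 18 mm of the show point along each camera axis, its length within 0.21 rad of the line of sight and its z axis within 0.21 rad of the camera's z (value of joint clamp above 1.1 rad and contact force between the fingers and block above 1 N and contact force between block and jig below 0.1 N and contact force between block and stand below 0.1 N and height (world z) of block above 0.1 m and x of red_end in the frame of camera between 0.092 and 0.128 m and y of red_end in the frame of camera between -0.018 and 0.018 m and z of red_end in the frame of camera between -0.018 and 0.018 m and x of block in the frame of camera between 0.12 and 0.18 m and angle between the x axis of block and the x axis of camera, either way round below 0.21 rad and angle between the z axis of block and the z axis of camera, either way round below 0.21 rad and angle between block's own z axis and vertical below 1 rad and linear speed of block below 0.02 m/s and angular speed of block below 0.15 rad/s); the arm keeps its last pose, push and grip.
It fails at once if a bystander is moved by more than 30 mm (distance of any of glue, varnish, wax, sander, driver, offcut, cup from where it was at the start of the episode above 0.03 m).
It fails at once if the camera or its stand is touched (more than 1 N) (contact force between any of the arm, the fingers, block and stand above 1 N).
It also fails if it takes over 54 s, if anything falls off the work surface, if the arm or the gripper's body presses on something with over 40 N, if the wrist force passes 120 N, or if a joint passes its speed limit or range.

### The arm

A 6-joint arm with a two-finger parallel gripper is mounted at the origin on the work surface. World frame = base frame: x ahead of the robot, y to its left, z up, the work surface at z = 0. Lengths are in m, angles in rad, forces in N, time in s.
With the tool pointing down it reaches from about 0.425 to 0.95 m from the base axis. Payload 3.5 kg.
Tool frame: the origin (TCP) lies between the finger pads; the fingertips stand 14 mm ahead of it and the grasp point (between the pads) lies 5 mm behind it; z points along the fingers, y is the direction in which the jaws open and shut (so a half turn about z gives the same grasp; the last joint's range is limited). The gripper opens to 85 mm and grips with 20 to 120 N. Pads are 22 mm wide; open, the fingers measure 114 mm over their backs; the gripper's body (76 mm by 85 mm) begins 54 mm behind the grasp point. The pads swing forward as they close: fully open they stand 13 mm farther back than shut.
Start: joints at [-1.414, 0.286, 1.577, -0, 1.279, -0.15], TCP at [0.204, -0.643, 0.245] pointing down, gripper open.
Joint ranges: [-2.77, 2.77], [-0.9, 2.22], [0.21, 2.48], [-1.53, 4.67], [0.24, 2.81], [-2.84, 2.84]. Speed limits (rad/s): [2.79, 2.79, 3.14, 3.14, 3.14, 3.14].

### API

Orientations are given as a unit quaternion [x, y, z, w].
In Python, from plant import ctrl gives the robot as it stands. The module is installed in compiled form; this text tells all that it offers.
- The arm moves only by the tool servo_tool, never from a script. Its argument "increments" is text: rows parted by semicolons, each of 7 numbers parted by spaces: the turn, a rotation vector about the tool's x, y, z in rad, then the shift along the tool's x, y, z in cm, then the finger opening in cm, from 0 to 8.54. In form: ax ay az dx dy dz claw; .... A call has 1 to 10 rows; each row is the pose to reach, as a shift and turn from the pose commanded when the call began, along the tool's axes at that moment; what a row does not reach only later rows make up. A row lasts 1/12 s, in which the tool goes at most 41.7 mm and 7.16 degrees, less where a joint would pass 70% of its speed; a pose out of reach is approached as far as the arm can. A call with a gripper value outside its range is refused whole. The fingers move at their own pace and stop on an object; "grip_force" is the grip in N (left out, the last holds). Time passes only in rows, so rows that repeat a pose let the fingers close. It gives the time, the measured TCP pose, the force and the opening at its end, in the units of the state.
- ctrl.get_state(): the state, without advancing time (a new reading comes with each control period).
- ctrl.read_camera(name): name is "scene" or "top"; returns (picture, depth): 480x640x3 uint8, red, green, blue; 480x640 float32, m along the optical axis (not along the pixel's ray), 0 where there is no reading.
- ctrl.camera_info(name): a dict with "camera_matrix" (3x3 intrinsics, pixels), "world_to_cam" (4x4, takes a point from world to camera coordinates). Camera axes: x right, y down, z forward; pixel columns grow to the right and rows downward; lengths in m; the calibration is good to about 2 mm. A picture is of the moment at which its call begins. camera_info takes no time and is no camera call.
- ctrl.sign_off(): hands the job in, once; it reports no verdict.
The state is a dict: "time": time; "qpos": joint angles; "dq": joint speeds; "joint_efforts": joint torques, N m; "eef_pos": TCP position; "tcp_rot": TCP orientation; "contact_force": force on the tool from outside, world axes, zero at the start; "wrist_torque": the same for the moment, N m; "opening": opening from 0.0 (shut) to 1.0 (fully open).
Only numpy, scipy, OpenCV 4.12 (cv2) and the standard library are available. Lean on these libraries where they do the work, as an engineer would, in place of code of your own. Each camera call takes 0.05 s, during which the arm holds its last target.

## Working session

There is one attempt and no reset: what is moved stays moved. The work goes in short steps, Python scripts to look and compute and a tool call to move; the robot and the scene stay as the last step left them, time stands still between calls to the robot, and variables do not carry over. Pictures are saved under pics/ and viewed, and the job is handed in when it is done.

Besides the shell and the picture viewer there is one more tool, called after "Emit:" by a JSON object that holds its "name" and its "arguments", one argument or row to a line. servo_tool: Moves the arm, as the interface text tells. Its arguments: {"type":"object","properties":{"increments":{"type":"string"},"grip_force":{"type":"number"}},"required":["increments"]}

```bash
mkdir -p pics
python3 - <<'E'
from plant import ctrl
import cv2, numpy as np
print(ctrl.get_state())
for n in ("scene","top"):
    p,d=ctrl.read_camera(n); i=ctrl.camera_info(n)
    cv2.imwrite(f"pics/{n}0.png",p[:,:,::-1]); np.savez(f"{n}0.npz",p=p,d=d,K=i["camera_matrix"],T=i["world_to_cam"])
    print(n,i, (d>0).mean())
E
```

```text
{'time': 0.0, 'qpos': array([-1.41396290e+00,  2.87187357e-01,  1.57819677e+00,  4.03693101e-05,
        1.27859203e+00, -1.50029339e-01]), 'dq': array([ 3.71218765e-04, -1.00357775e-03, -2.01509897e-04,  9.33958075e-04,
        8.53308715e-05,  1.18793317e-03]), 'joint_efforts': array([-5.26376534e-04, -4.05981445e+01, -2.92628932e+01, -1.54455133e-04,
        5.78587060e-03,  1.09188511e-05]), 'eef_pos': array([ 0.20381557, -0.64283359,  0.24392197]), 'tcp_rot': array([ 9.88252669e-01,  1.52824221e-01,  1.52676042e-05, -1.19181319e-03]), 'contact_force': array([ 0.71919369, -0.2200548 ,  0.11048395]), 'wrist_torque': array([0.00040783, 0.0026835 , 0.0235181 ]), 'opening': 1.0027002982781312}
scene {'camera_matrix': array([[513.77116505,   0.        , 317.18141818],
       [  0.        , 513.77116505, 240.16356941],
       [  0.        ,   0.        ,   1.        ]]), 'world_to_cam': array([[-0.85202405,  0.52339193,  0.01076624,  0.4625642 ],
       [ 0.27094977,  0.45848654, -0.84639017,  0.00688841],
       [-0.44792996, -0.71822766, -0.53245448,  1.5129981 ],
       [ 0.        ,  0.        ,  0.        ,  1.        ]])} 0.99599609375
top {'camera_matrix': array([[514.09983501,   0.        , 322.07588299],
       [  0.        , 514.09983501, 247.28621092],
       [  0.        ,   0.        ,   1.        ]]), 'world_to_cam': array([[-6.82235370e-04, -9.99997719e-01,  2.02376547e-03,
         1.59611083e-02],
       [-9.91910962e-01,  4.19831237e-04, -1.26934897e-01,
         5.87949912e-01],
       [ 1.26933758e-01, -2.09399463e-03, -9.91908986e-01,
         1.32990146e+00],
       [ 0.00000000e+00,  0.00000000e+00,  0.00000000e+00,
         1.00000000e+00]])} 0.9959309895833334
```

View pics/scene0.png

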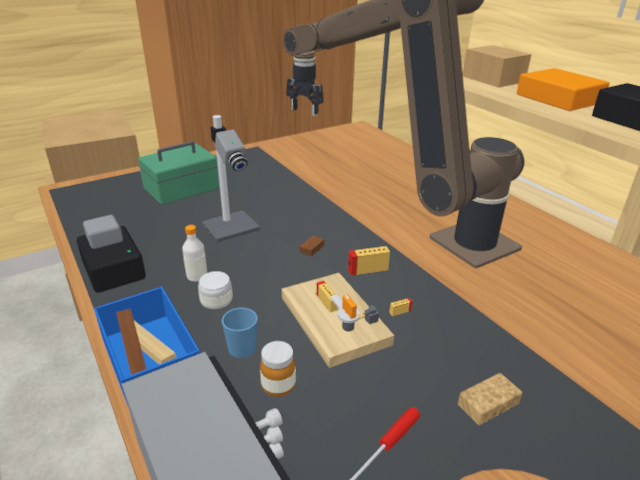

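View pics/top0.png

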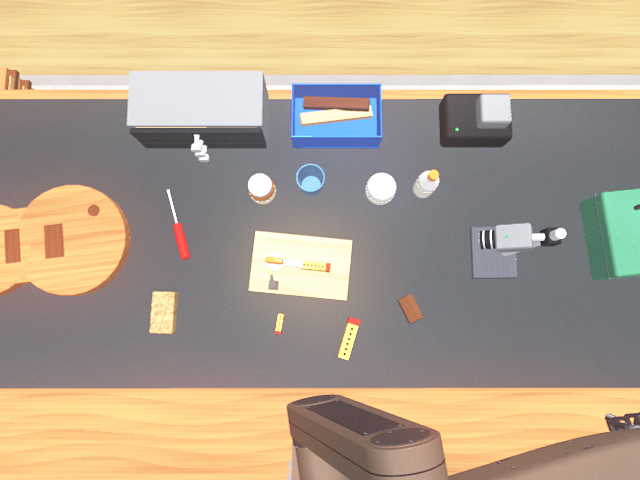

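The picture shows three block lookalikes in the top view: the large one at (349,338), the small one at (279,324), and the middle one in the jig's nest at (313,267). I choose the middle one because it is middle-sized and sits in the nest. I'll check it in a crop and measure.

```bash
cat > h.py <<'E'
import numpy as np, cv2
def load(n): 
    z=np.load(n); return z['p'],z['d'],z['K'],z['T']
def pts(d,K,T):
    v,u=np.mgrid[:d.shape[0],:d.shape[1]]
    X=np.stack([(u-K[0,2])/K[0,0]*d,(v-K[1,2])/K[1,1]*d,d],-1)
    return (X-T[:3,3])@T[:3,:3]
def ray(u,v,K,T,z):
    c=-T[:3,:3].T@T[:3,3]; r=T[:3,:3].T@np.array([(u-K[0,2])/K[0,0],(v-K[1,2])/K[1,1],1])
    return c+r*(z-c[2])/r[2]
E
python3 - <<'E'
from h import *
p,d,K,T=load("top0.npz"); P=pts(d,K,T)
a=cv2.resize(p[225:305,240:360,::-1],None,fx=6,fy=6,interpolation=cv2.INTER_CUBIC); cv2.imwrite("pics/cropjig.png",a)
a=cv2.resize(p[210:290,460:580,::-1],None,fx=6,fy=6,interpolation=cv2.INTER_CUBIC); cv2.imwrite("pics/cropcam.png",a)
p2,d2,K2,T2=load("scene0.npz")
a=cv2.resize(p2[110:240,180:290,::-1],None,fx=4.5,fy=4.5,interpolation=cv2.INTER_CUBIC); cv2.imwrite("pics/cropcam2.png",a)
for uv in [(270,280),(330,285),(265,245),(313,264),(275,260),(320,268),(326,268),(515,237),(490,239),(480,260),(600,150)]:
    print(uv,P[uv[1],uv[0]].round(4), p[uv[1],uv[0]])
hsv=cv2.cvtColor(p,cv2.COLOR_RGB2HSV)
# jig plywood top: height 0.027..0.034
x0,y0=235,220
m=np.zeros(d.shape,np.uint8); s=(slice(220,310),slice(235,365))
m[s]=((P[s][...,2]>.022)&(P[s][...,2]<.036))*255
cnt=max(cv2.findContours(m,cv2.RETR_EXTERNAL,cv2.CHAIN_APPROX_NONE)[0],key=cv2.contourArea)
W=np.array([ray(u,v,K,T,.03)[:2] for u,v in cnt[:,0]],np.float32)
r=cv2.minAreaRect(W); print("jig",r,cv2.boxPoints(r))
# block top
for nm,lo,hi,z0,z1 in [("blocktop",.055,.0645,0,0),("arm",.0665,.076,0,0),("knob",.1,.115,0,0)]:
    mm=(P[s][...,2]>lo)&(P[s][...,2]<hi)
    Q=P[s][mm][:,:2].astype(np.float32); r=cv2.minAreaRect(Q); print(nm,len(Q),Q.mean(0),r)
E
```

```text
(270, 280) [0.5    0.1515 0.0529] [182 162 152]
(330, 285) [ 0.4882 -0.0053  0.0292] [255 252 221]
(265, 245) [0.595  0.1682 0.0311] [255 254 232]
(313, 264) [0.541  0.0393 0.0616] [255 255 179]
(275, 260) [0.5471 0.1344 0.1052] [255 255 255]
(320, 268) [0.5307 0.0211 0.0603] [255 255 179]
(326, 268) [0.5304 0.0055 0.0639] [255 141 107]
(515, 237) [ 0.5757 -0.3969  0.3056] [216 218 224]
(490, 239) [ 0.5757 -0.3531  0.2756] [255 255 255]
(480, 260) [ 0.5569 -0.4127  0.0072] [145 150 162]
(600, 150) [ 0.8699 -0.7681 -0.0074] [121 121 126]
jig ((0.5409080982208252, 0.07258719950914383), (0.25976091623306274, 0.16006645560264587), 84.33908081054688) [[ 0.44845363 -0.04876528]
 [ 0.60773945 -0.0645544 ]
 [ 0.63336253  0.19393969]
 [ 0.47407675  0.2097288 ]]
blocktop 264 [0.5274946  0.05665282] ((0.5251100659370422, 0.07796470820903778), (0.05278296023607254, 0.16906356811523438), 17.81134796142578)
arm 295 [0.5422833  0.11571968] ((0.5460043549537659, 0.08301892131567001), (0.08577290177345276, 0.16317789256572723), 18.407712936401367)
knob 97 [0.5469121  0.13680266] ((0.5474230647087097, 0.1378094106912613), (0.043658360838890076, 0.013860592618584633), 83.54225158691406)
```

```bash
sleep 1
```

```text
(no output)
```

View pics/cropjig.png

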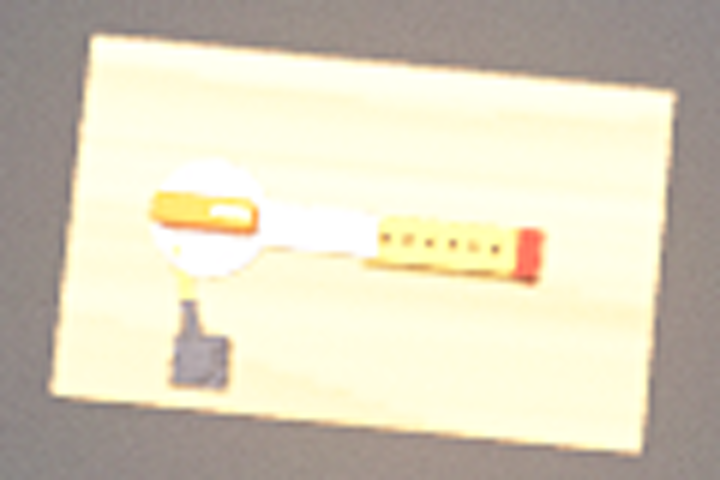

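View pics/cropcam.png

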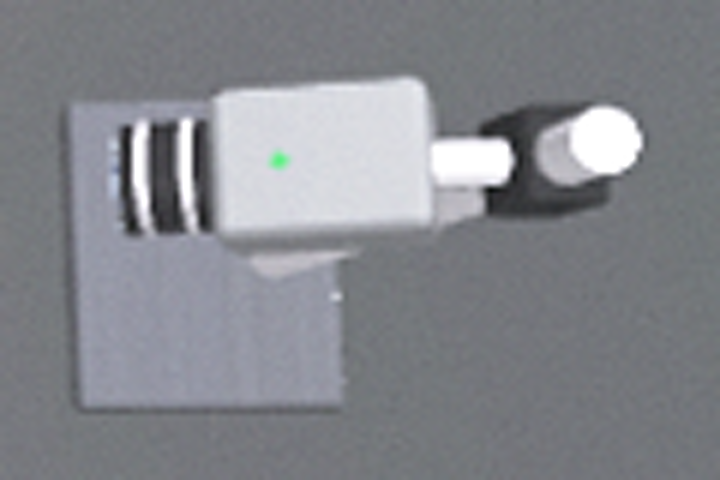

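View pics/cropcam2.png

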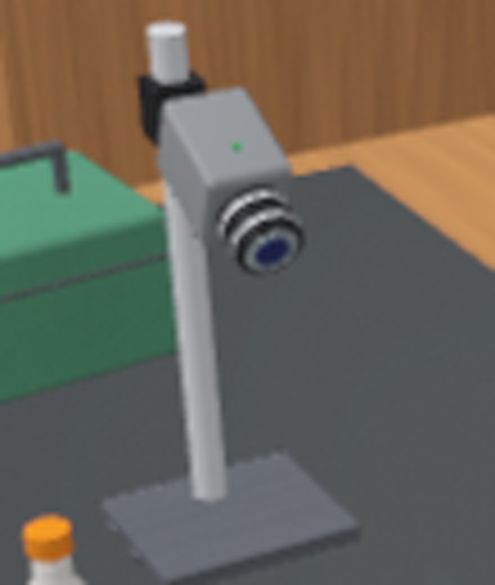

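The crop at jig pixels (265–330, 260–272) confirms the choice. The brass block lies in the nest with six dark holes on top and its red end at (328,267), and the hold-down arm lies over its other end. The camera crops show the lens facing roughly +y, with the base's left edge at u≈473. Next I'll measure the stand and camera.

Run:
```python
from h import *
p,d,K,T=load("top0.npz"); P=pts(d,K,T)
p2,d2,K2,T2=load("scene0.npz"); P2=pts(d2,K2,T2)
for nm,PP,pp in (("top",P,p),("scene",P2,p2)):
    X=PP.reshape(-1,3); c=pp.reshape(-1,3).astype(int)
    box=(X[:,0]>.4)&(X[:,0]<.72)&(X[:,1]<-.27)&(X[:,1]>-.62)
    b=box&(X[:,2]>.009)&(X[:,2]<.02)
    r=cv2.minAreaRect(X[b][:,:2].astype(np.float32)); print(nm,"base",b.sum(),r)
    q=box&(X[:,2]>.325)&(X[:,2]<.36); print("posttop",q.sum(),X[q].mean(0))
    h=box&(X[:,2]>.2)&(X[:,2]<.31); print("head",h.sum(),X[h].min(0),X[h].max(0))
# base by colour in top view
hsv=cv2.cvtColor(p,cv2.COLOR_RGB2HSV)
s=p[215:290,460:530].astype(int)
print(p[265,480],p[265,465],p[285,480])
m=np.zeros(d.shape,np.uint8); m[215:290,460:530]=(np.abs(s-p[265,485].astype(int)).max(-1)<14)*255
cv2.imwrite("pics/m.png",cv2.resize(m[205:295,450:540],None,fx=5,fy=5))
n=np.argwhere(m>0); 
for v in range(228,280,6):
    us=np.where(m[v]>0)[0]; 
    if len(us): print(v,us.min(),us.max(), ray(us.min()-.5,v,K,T,.014)[:2], ray(us.max()+.5,v,K,T,.014)[:2])
for u in (476,482,490,500,510):
    vs=np.where(m[:,u]>0)[0]; print(u,vs.min(),vs.max(),ray(u,vs.min()-.5,K,T,.014)[:2],ray(u,vs.max()+.5,K,T,.014)[:2])
# lens blue glass in scene
s2=p2[150:180,225:255]; h2=cv2.cvtColor(s2,cv2.COLOR_RGB2HSV)
print(h2[10:20,8:22,0]); print(h2[10:20,8:22,1]); print(d2[150:176:2,228:250:2].round(3))
```

```text
top base 1368 ((0.573712944984436, -0.45745110511779785), (0.3078862130641937, 0.29921185970306396), 3.992377996444702)
posttop 123 [ 0.57786795 -0.47721003  0.33758528]
head 1411 [ 0.54948527 -0.49412065  0.20082394] [ 0.60641893 -0.33249322  0.30998741]
scene base 871 ((0.5802736282348633, -0.4447171092033386), (0.12404661625623703, 0.1415402740240097), 89.51820373535156)
posttop 53 [ 0.58069047 -0.47061003  0.33335444]
head 1017 [ 0.5506971  -0.4920484   0.20031132] [ 0.60965668 -0.32817375  0.30997223]
[152 152 165] [117 117 123] [118 119 125]
228 472 494 [ 0.64368095 -0.39093844] [ 0.6436593  -0.45354997]
234 472 489 [ 0.62717129 -0.3903177 ] [ 0.62715319 -0.43924353]
240 472 477 [ 0.61071107 -0.38969881] [ 0.61070465 -0.40598221]
246 472 479 [ 0.59430006 -0.38908178] [ 0.594291   -0.41076068]
252 473 518 [ 0.57793684 -0.39117233] [ 0.57788181 -0.51565955]
258 473 516 [ 0.56162354 -0.39055494] [ 0.56156813 -0.50945111]
264 473 516 [ 0.54535878 -0.38993938] [ 0.54530063 -0.50865848]
270 474 516 [ 0.52914099 -0.39201935] [ 0.52908148 -0.5078682 ]
276 474 516 [ 0.51297264 -0.391403
[... 1729 characters left out ...]
65 2.053]
 [1.366 1.363 1.357 1.356 1.357 1.352 1.359 1.363 2.036 2.048 2.042]
 [1.372 1.358 0.    1.351 1.349 1.356 1.354 1.354 1.366 2.022 2.024]
 [1.374 1.362 1.353 1.353 1.353 1.347 1.351 1.355 1.353 1.366 2.006]
 [1.383 1.367 1.356 1.354 1.348 1.348 1.35  1.36  1.358 1.361 1.994]
 [1.39  1.979 1.357 1.352 1.358 1.354 1.362 1.36  1.369 1.374 1.976]
 [1.958 1.957 1.362 1.357 1.355 1.362 1.364 1.361 1.376 1.383 1.958]
 [1.945 1.943 1.936 1.368 1.368 1.369 1.368 1.376 1.384 1.946 1.951]
 [1.925 1.926 1.931 1.935 1.381 1.378 1.379 1.936 1.934 1.933 1.939]
 [1.912 1.92  1.906 1.905 1.912 1.927 1.915 1.914 1.916 1.922 1.914]
 [1.899 1.898 1.903 1.901 1.897 1.897 1.896 1.907 1.895 1.897 1.908]]
```

View pics/m.png

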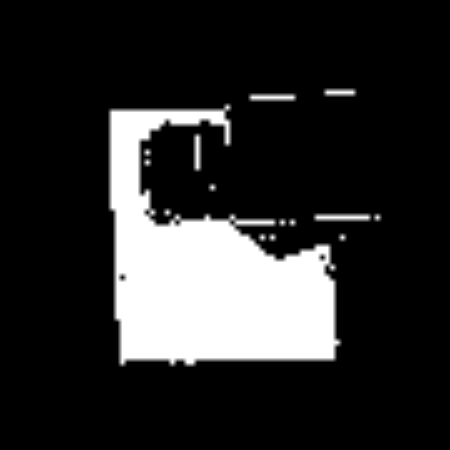

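Run:
```python
from h import *
p,d,K,T=load("top0.npz"); P=pts(d,K,T)
p2,d2,K2,T2=load("scene0.npz"); P2=pts(d2,K2,T2)
h2=cv2.cvtColor(p2,cv2.COLOR_RGB2HSV); m=np.zeros(d.shape,bool)
m[155:175,228:252]=h2[155:175,228:252,1]>60
vv,uu=np.where(m); print("blue",uu.mean(),vv.mean(),len(uu)); print("glass z=.246",ray(uu.mean(),vv.mean(),K2,T2,.246), "depth",P2[m].mean(0))
# head heading: side edges of grey box in top view; use points z>.27 
s=np.zeros(d.shape,bool); s[215:265,478:545]=1
# subpixel base left edge: gradient centroid per row
g=p.astype(float).mean(-1)
L=[]
for v in range(229,275):
    r=g[v,466:480]; gr=np.clip(np.diff(r),0,None); gr[:]*=np.abs(np.arange(13)-6)<4
    u=466.5+(gr*np.arange(13)).sum()/gr.sum(); L.append(ray(u,v,K,T,.014)[:2])
L=np.array(L); a=np.polyfit(L[:,0],L[:,1],1); print("front edge y=a x+b",a, np.polyval(a,.58), L.std(0), "resid",(L[:,1]-np.polyval(a,L[:,0])).std())
# side edge bottom
B=[]
for u in range(478,512):
    r=g[270:284,u]; gr=np.clip(-np.diff(r),0,None); v=270.5+(gr*np.arange(13)).sum()/gr.sum(); B.append(ray(u,v,K,T,.014)[:2])
B=np.array(B); b=np.polyfit(B[:,1],B[:,0],1); print("side x=b y+c",b,np.polyval(b,-.45)," centre x",np.polyval(b,-.45)+.07)
# head box top in scene/top: grey box side edges (z top ~.3)
for PP in (P,P2):
    X=PP.reshape(-1,3)
    h=(X[:,0]>.53)&(X[:,0]<.63)&(X[:,1]<-.37)&(X[:,1]>-.45)&(X[:,2]>.26)&(X[:,2]<.32)
    Y=X[h]; 
    for y0 in (-.37,-.39,-.41,-.43):
        q=Y[(Y[:,1]<y0)&(Y[:,1]>y0-.02)]; 
        if len(q): print(y0,len(q),q[:,0].min().round(4),q[:,0].max().round(4))
```

```text
blue 240.05882352941177 165.35294117647058 34
glass z=.246 [ 0.57955468 -0.33665064  0.246     ] depth [ 0.58006705 -0.33540664  0.24657776]
front edge y=a x+b [-0.00272356 -0.38875332] -0.390332986188741 [0.03615994 0.00034514] resid 0.00033079169476548786
side x=b y+c [-0.00557102  0.5076797 ] 0.5101866558911071  centre x 0.5801866558911071
-0.37 279 0.5498 0.606
-0.39 307 0.5497 0.6057
-0.41 279 0.5499 0.6064
-0.43 70 0.5501 0.5986
-0.37 147 0.5528 0.6092
-0.39 155 0.5533 0.6087
-0.41 113 0.5507 0.6097
-0.43 7 0.6054 0.6075
```

```bash
cat >> h.py <<'E'
from scipy.spatial.transform import Rotation as R
def Rt(yang,tilt=0.):
    # tool y at world angle yang, z down, then tilted about tool y
    y=np.array([np.cos(yang),np.sin(yang),0]); z=np.array([0,0,-1.]); x=np.cross(y,z)
    return R.from_matrix(np.stack([x,y,z],1))*R.from_rotvec([0,tilt,0])
def inc(pos,rot):
    from plant import ctrl
    s=ctrl.get_state(); r0=R.from_quat(s['tcp_rot'])
    rv=(r0.inv()*rot).as_rotvec(); dp=r0.inv().apply(np.array(pos)-s['eef_pos'])*100
    print('t',round(s['time'],2),'pos',s['eef_pos'].round(4),'q',s['qpos'].round(3),'open',round(s['opening'],3),'F',s['contact_force'].round(1),'M',s['wrist_torque'].round(2))
    print('turn',rv.round(3),'shift cm',dp.round(2))
E
python3 -c "
from h import *
inc([.5473,.1375,.19],Rt(-.0988))
print(Rt(0,-.436).as_matrix(),Rt(0,.436).as_matrix())"
```

```text
t 0.1 pos [ 0.2038 -0.6429  0.244 ] q [-1.414  0.287  1.578 -0.     1.279 -0.15 ] open 1.003 F [ 0.4 -0.5  0.1] M [0.08 0.01 0.04]
turn [-0.002 -0.002 -1.165] shift cm [ 56.31 -64.01   5.56]
[[ 0.          1.          0.        ]
 [ 0.90644818  0.         -0.42231706]
 [-0.42231706  0.         -0.90644818]] [[ 0.          1.          0.        ]
 [ 0.90644818  0.          0.42231706]
 [ 0.42231706  0.         -0.90644818]]
```

Emit:
{"name": "servo_tool", "arguments": {
  "increments": "0 0 -0.11 5.5 -6.2 0.5 8.5;0 0 -0.22 11 -12.5 1 8.5;0 0 -0.33 16.5 -18.7 1.5 8.5;0 0 -0.44 22 -25 2 8.5;0 0 -0.55 27.5 -31.2 2.5 8.5;0 0 -0.66 33 -37.5 3 8.5;0 0 -0.77 38.5 -43.8 3.5 8.5;0 0 -0.88 44 -50 4 8.5;0 0 -1.0 50 -56.8 5 8.5;0 0 -1.16 56.3 -64 5.5 8.5"
}}

```text
time: 0.93
eef_pos: [0.3717, -0.2608, 0.2191]
tcp_rot: [0.753, 0.658, 0.0, -0.0]
contact_force: [1.2, -0.3, 0.5]
opening: 0.996
```

```bash
python3 -c "
from h import *
inc([.5473,.1375,.19],Rt(-.0988))"
```

```text
t 0.93 pos [ 0.3717 -0.2608  0.2191] q [-0.836 -0.195  2.125  0.     1.212 -0.702] open 0.996 F [ 1.2 -0.3  0.5] M [-0.06 -0.04  0.02]
turn [-0.    -0.    -0.035] shift cm [41.81 12.1   2.92]
```

Emit:
{"name": "servo_tool", "arguments": {
  "increments": "0 0 -0.03 4.1 1.2 0.3 8.5;0 0 -0.035 8.2 2.4 0.6 8.5;0 0 -0.035 12.3 3.6 0.9 8.5;0 0 -0.035 16.4 4.8 1.2 8.5;0 0 -0.035 20.5 6 1.5 8.5;0 0 -0.035 24.6 7.2 1.8 8.5;0 0 -0.035 28.7 8.4 2.1 8.5;0 0 -0.035 32.8 9.5 2.4 8.5;0 0 -0.035 36.9 10.7 2.7 8.5;0 0 -0.035 41 11.9 2.9 8.5"
}}

```text
time: 1.77
eef_pos: [0.5415, 0.1187, 0.1904]
tcp_rot: [0.743, 0.67, -0.0, -0.0]
contact_force: [1.7, -0.8, -0.1]
opening: 0.992
```

```bash
python3 -c "
from h import *
inc([.5473,.1375,.19],Rt(-.0988))"
```

```text
t 1.77 pos [0.5415 0.1187 0.1904] q [ 0.033  0.075  1.924 -0.     1.144  0.136] open 0.992 F [ 1.7 -0.8 -0.1] M [-0.04 -0.05  0.02]
turn [-0.001  0.    -0.005] shift cm [1.93 0.38 0.04]
```

Emit:
{"name": "servo_tool", "arguments": {
  "increments": "0 0 0 0 0 0 8.5;0 0 0 0 0 0 8.5;0 0 0 0 0 0 8.5"
}}

```text
time: 2.02
eef_pos: [0.5411, 0.1165, 0.1905]
tcp_rot: [0.743, 0.67, -0.001, -0.0]
contact_force: [0.5, -0.2, -0.8]
opening: 0.996
```

```bash
python3 -c "
from h import *
inc([.5473,.1375,.093],Rt(-.0988))
from plant import ctrl
p,d=ctrl.read_camera('top'); cv2.imwrite('pics/top1.png',cv2.resize(p[180:340,200:420,::-1],None,fx=3.5,fy=3.5,interpolation=cv2.INTER_CUBIC))"
```

```text
t 2.02 pos [0.5411 0.1165 0.1905] q [ 0.029  0.073  1.926 -0.     1.144  0.132] open 0.996 F [ 0.5 -0.2 -0.8] M [-0.03  0.01  0.05]
turn [-0.001  0.001 -0.004] shift cm [2.16 0.42 9.75]
```

View pics/top1.png

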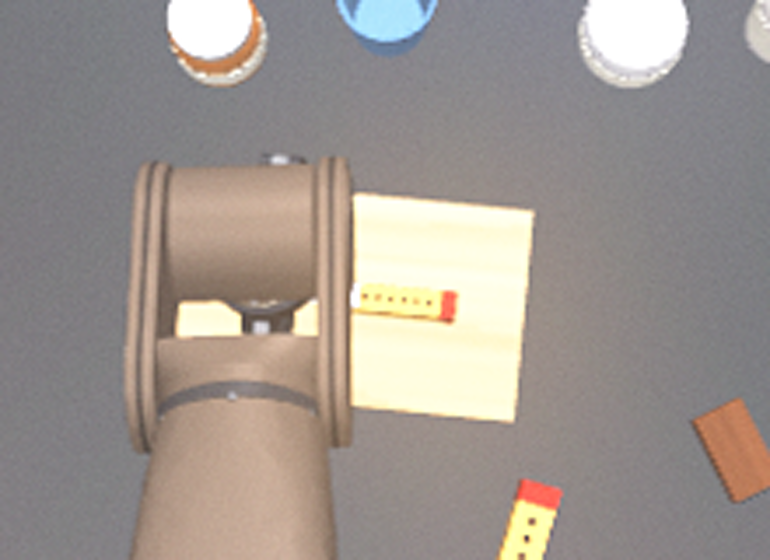

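The arm's wrist now hides the knob, and the block and its red end (crop 450,305) are undisturbed. I'll centre over the knob, then descend.

Emit:
{"name": "servo_tool", "arguments": {
  "increments": "0 0 0 1.1 0.2 1 8.5;0 0 0 2.15 0.4 2.5 8.5;0 0 0 2.15 0.4 4 8.5;0 0 0 2.15 0.4 5.5 8.5;0 0 0 2.15 0.4 7 8.5;0 0 0 2.15 0.4 8.2 8.5;0 0 0 2.15 0.4 9.2 8.5;0 0 0 2.15 0.4 9.75 8.5;0 0 0 2.15 0.4 9.75 8.5;0 0 0 2.15 0.4 9.75 8.5"
}}

```text
time: 2.9
eef_pos: [0.548, 0.1372, 0.0938]
tcp_rot: [0.743, 0.669, 0.0, 0.0]
contact_force: [0.2, 0.2, 0.2]
opening: 0.99
```

```bash
python3 -c "
from h import *
inc([.5473,.1375,.093],Rt(-.0988))
from plant import ctrl
p,d=ctrl.read_camera('scene'); cv2.imwrite('pics/sc2.png',cv2.resize(p[220:370,250:430,::-1],None,fx=4,fy=4,interpolation=cv2.INTER_CUBIC))"
```

```text
t 2.9 pos [0.548  0.1372 0.0938] q [0.066 0.221 1.956 0.    0.964 0.17 ] open 0.99 F [0.2 0.2 0.2] M [ 0.06  0.03 -0.  ]
turn [ 0.    -0.    -0.006] shift cm [ 0.02 -0.07  0.08]
```

View pics/sc2.png

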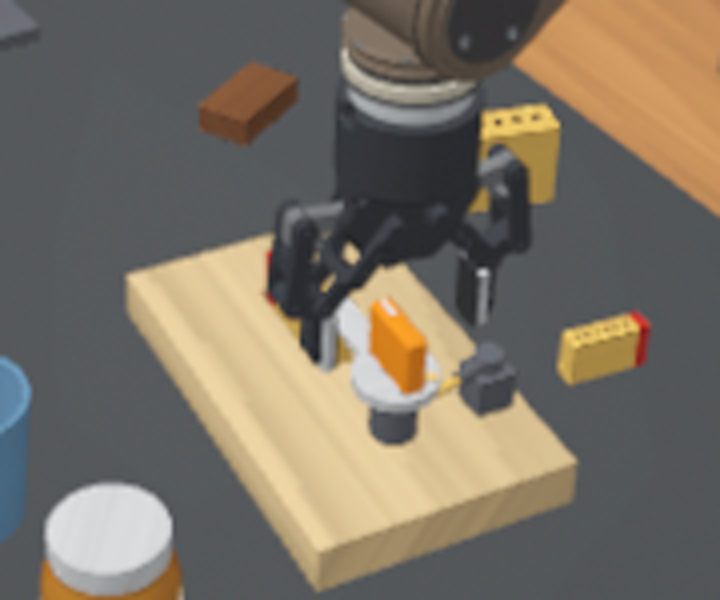

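The fingers straddle the orange bar (crop 400,345), so I'll close.

Emit:
{"name": "servo_tool", "arguments": {
  "increments": "0 0 0 0 0 0 4;0 0 0 0 0 0 1;0 0 0 0 0 0 0;0 0 0 0 0 0 0;0 0 0 0 0 0 0;0 0 0 0 0 0 0;0 0 0 0 0 0 0;0 0 0 0 0 0 0",
  "grip_force": 60
}}

```text
time: 3.62
eef_pos: [0.5489, 0.1373, 0.0941]
tcp_rot: [0.743, 0.67, 0.001, 0.001]
contact_force: [3.6, -0.6, -0.8]
opening: 0.151
```

```bash
python3 -c "
from h import *
inc([.5473,.1375,.093],Rt(-.0988+1.3))"
```

```text
t 3.62 pos [0.5489 0.1373 0.0941] q [ 0.066  0.221  1.955 -0.     0.962  0.17 ] open 0.151 F [ 3.6 -0.6 -0.8] M [ 0.02 -0.39  0.2 ]
turn [ 0.003  0.002 -1.305] shift cm [ 0.   -0.16  0.11]
```

Emit:
{"name": "servo_tool", "arguments": {
  "increments": "0 0 -0.09 0 0 0 0;0 0 -0.18 0 0 0 0;0 0 -0.27 0 0 0 0;0 0 -0.36 0 0 0 0;0 0 -0.45 0 0 0 0;0 0 -0.54 0 0 0 0;0 0 -0.63 0 0 0 0;0 0 -0.72 0 0 0 0;0 0 -0.81 0 0 0 0;0 0 -0.9 0 0 0 0"
}}

```text
time: 4.45
eef_pos: [0.5513, 0.1381, 0.0942]
tcp_rot: [0.376, 0.926, 0.003, 0.004]
contact_force: [13.1, 3.9, -8.0]
opening: 0.152
```

Emit:
{"name": "servo_tool", "arguments": {
  "increments": "0 0 -0.09 0 0 0 0;0 0 -0.18 0 0 0 0;0 0 -0.27 0 0 0 0;0 0 -0.36 0 0 0 0;0 0 -0.42 0 0 0 0;0 0 -0.42 0 0 0 0;0 0 -0.42 0 0 0 0"
}}

```text
time: 5.03
eef_pos: [0.5518, 0.1391, 0.0942]
tcp_rot: [0.177, 0.984, 0.003, 0.006]
contact_force: [15.1, 7.3, -10.1]
opening: 0.154
```

```bash
python3 -c "
from h import *
inc([.548,.1375,.093],Rt(-.0988+1.3))
from plant import ctrl
p,d=ctrl.read_camera('scene'); cv2.imwrite('pics/sc3.png',cv2.resize(p[220:370,250:430,::-1],None,fx=4,fy=4,interpolation=cv2.INTER_CUBIC))"
```

```text
t 5.03 pos [0.5518 0.1391 0.0942] q [ 0.067  0.223  1.953  0.004  0.953 -1.15 ] open 0.154 F [ 15.1   7.3 -10.1] M [ 0.82 -1.79  0.11]
turn [0.008 0.01  0.014] shift cm [ 0.31 -0.28  0.12]
```

View pics/sc3.png

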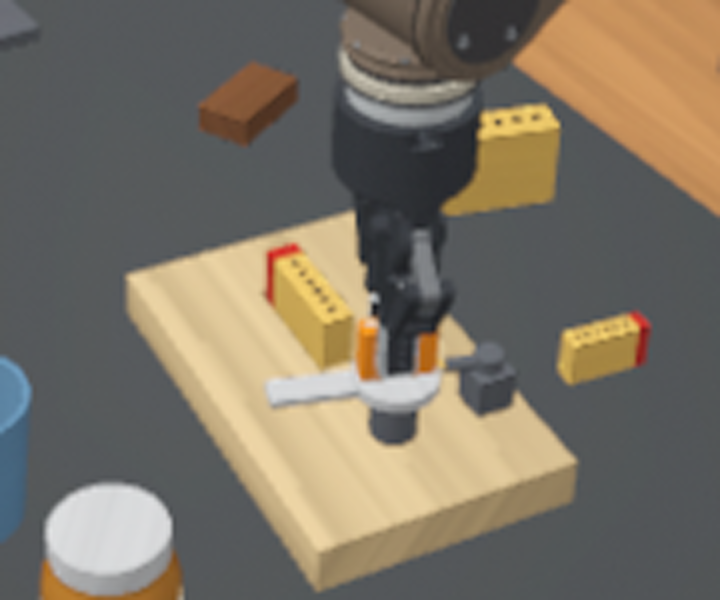

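The hold-down arm has swung clear to jig +x (crop 270–350, 385), about 1.3 rad, and the block is still in its nest. I'll release and rise.

Emit:
{"name": "servo_tool", "arguments": {
  "increments": "0 0 0 0 0 0 3;0 0 0 0 0 0 6;0 0 0 0 0 0 8.5;0 0 0 0 0 0 8.5;0 0 0 0 0 0 8.5;0 0 0 0 0 -2 8.5;0 0 0 0 0 -4 8.5;0 0 0 0 0 -7 8.5;0 0 0 0 0 -10 8.5;0 0 0 0 0 -10 8.5"
}}

```text
time: 5.92
eef_pos: [0.5514, 0.1376, 0.2012]
tcp_rot: [0.176, 0.984, 0.002, 0.006]
contact_force: [0.5, 0.1, 1.1]
opening: 0.996
```

Emit:
{"name": "servo_tool", "arguments": {
  "increments": "0 0 0.1 0 -3 0 8.5;0 0 0.2 0 -6 0 8.5;0 0 0.3 0 -9 0 8.5;0 0 0.4 0 -12 0 8.5;0 0 0.5 0 -14 0 8.5;0 0 0.5 0 -16 0 8.5;0 0 0.5 0 -18 0 8.5;0 0 0.5 0 -18 0 8.5"
}}

```text
time: 6.58
eef_pos: [0.4841, -0.0337, 0.1933]
tcp_rot: [0.416, 0.909, -0.001, -0.0]
contact_force: [-0.3, -0.9, 0.5]
opening: 0.994
```

Run:
```python
from h import *
from plant import ctrl
inc([.5473,.1375,.19],Rt(-.0988))
for n in ("scene","top"):
    p,d=ctrl.read_camera(n); i=ctrl.camera_info(n)
    np.savez(f"{n}1.npz",p=p,d=d,K=i["camera_matrix"],T=i["world_to_cam"])
    c=p[220:370,250:430] if n=="scene" else p[180:340,200:420]
    cv2.imwrite(f'pics/{n}4.png',cv2.resize(c[:,:,::-1],None,fx=3.5,fy=3.5,interpolation=cv2.INTER_CUBIC))
```

```text
t 6.58 pos [ 0.4841 -0.0337  0.1933] q [-2.78e-01 -8.80e-02  2.08e+00 -1.00e-03  1.15e+00 -9.91e-01] open 0.994 F [-0.3 -0.9  0.5] M [0.   0.01 0.05]
turn [-0.001  0.001  0.812] shift cm [ 8.82 15.97  0.31]
```

View pics/scene4.png

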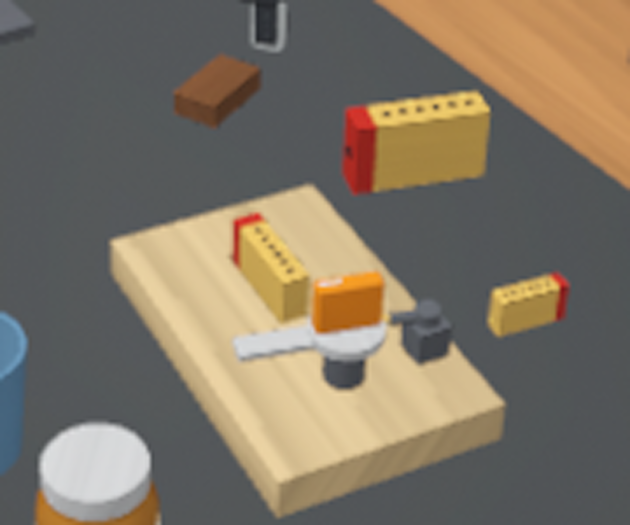

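View pics/top4.png

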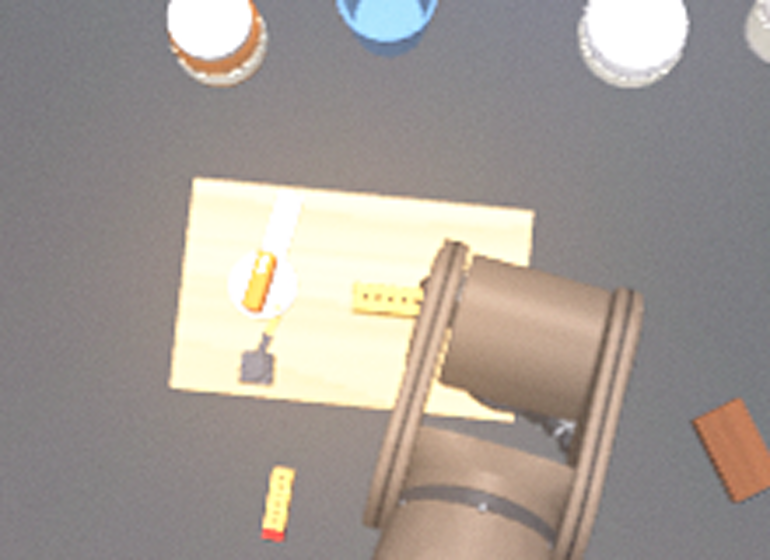

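The knob has stayed at about 1.4 rad (arm at crop 287,200 in the top view), and the block is free in its nest. I'll measure the block in both views.

Run:
```python
from h import *
jx=np.array([.9951,-.0986]); jy=np.array([.0986,.9951]); c0=np.array([.5409,.0726])
for n in ("top0.npz","scene1.npz","top1.npz"):
    p,d,K,T=load(n); P=pts(d,K,T)
    X=P.reshape(-1,3); r=(X[:,:2]-c0); a=r@jx; b=r@jy
    m=(np.abs(a)<.03)&(b>-.1)&(b<.02)&(X[:,2]>.057)&(X[:,2]<.064)
    vis=X[m]; print(n,m.sum(),vis.mean(0), "jig x min/max/mean",a[m].min(),a[m].max(),a[m].mean(),"y",b[m].min(),b[m].max(), 'z',np.median(vis[:,2]))
    m=(np.abs(a)<.04)&(b>.03)&(b<.1)&(X[:,2]>.1)&(X[:,2]<.115); print(" knob",X[m].mean(0) if m.any() else None)
# colour based: red part and holes in top0
    h=cv2.cvtColor(p,cv2.COLOR_RGB2HSV)
    red=((h[...,0]<8)|(h[...,0]>172))&(h[...,1]>120); 
    mm=red&((np.abs(a)<.03)&(b>-.1)&(b<.02)&(X[:,2]>.03)).reshape(d.shape)
    print(" red",mm.sum(), P[mm&(P[...,2]>.056)].mean(0))
```

```text
top0.npz 164 [0.53697438 0.03013282 0.06101451] jig x min/max/mean -0.009993996137486725 0.01030449794979965 0.0002808773358961505 y -0.0780998898663257 -0.0056794029845215295 z 0.06115609433282809
 knob [0.54691213 0.13680268 0.10740138]
 red 25 [0.53314514 0.00144337 0.06093989]
scene1.npz 188 [0.53970757 0.03844645 0.06037153] jig x min/max/mean -0.00940962065933728 0.01356868855585941 0.0021809580004203007 y -0.07683653760966912 0.0038807382337260263 z 0.060512188570101245
 knob [0.55162631 0.14359639 0.10582814]
 red 25 [0.53648622 0.00163725 0.05972163]
top1.npz 111 [0.5382284  0.04650916 0.0608526 ] jig x min/max/mean -0.009865700853987115 0.010038014304091273 -8.594915691397171e-05 y -0.050968481307476075 -0.002255046558397852 z 0.06065860890575115
 knob [0.54643457 0.13728709 0.10753176]
 red 0 [nan nan nan]<stdin>:13: RuntimeWarning: Mean of empty slice.
  ret = um.true_divide(
```

```bash
python3 -c "
from h import *
inc([.5386,.0337,.14],Rt(-.0988))"
```

```text
t 6.68 pos [ 0.485  -0.0317  0.1935] q [-2.750e-01 -8.700e-02  2.079e+00  1.000e-03  1.150e+00 -9.890e-01] open 0.997 F [ 0.2 -0.   0.3] M [ 0.01  0.01 -0.02]
turn [ 0.    -0.001  0.813] shift cm [1.43 8.33 5.36]
```

Emit:
{"name": "servo_tool", "arguments": {
  "increments": "0 0 0.1 0.2 1 0.5 8.5;0 0 0.2 0.4 2 1 8.5;0 0 0.3 0.6 3 2 8.5;0 0 0.4 0.8 4 3 8.5;0 0 0.5 1 5.2 4 8.5;0 0 0.6 1.2 6.5 5 8.5;0 0 0.7 1.4 7.5 5.4 8.5;0 0 0.813 1.43 8.33 5.4 8.5;0 0 0.813 1.43 8.33 5.4 8.5;0 0 0.813 1.43 8.33 5.4 8.5"
}}

```text
time: 7.52
eef_pos: [0.5388, 0.0351, 0.1395]
tcp_rot: [0.739, 0.674, -0.0, -0.0]
contact_force: [-0.2, -0.1, 0.2]
opening: 0.995
```

```bash
python3 -c "
from h import *
inc([.5386,.0337,.050],Rt(-.0988))"
```

```text
t 7.52 pos [0.5388 0.0351 0.1395] q [-0.123  0.105  1.994  0.     1.044 -0.031] open 0.995 F [-0.2 -0.1  0.2] M [-0.05  0.01  0.05]
turn [-0.001 -0.     0.007] shift cm [-0.14 -0.    8.95]
```

Emit:
{"name": "servo_tool", "arguments": {
  "increments": "0 0 0.007 -0.1 0 1.2 8.5;0 0 0.007 -0.1 0 2.4 8.5;0 0 0.007 -0.1 0 3.6 8.5;0 0 0.007 -0.1 0 4.8 8.5;0 0 0.007 -0.1 0 6 8.5;0 0 0.007 -0.1 0 7.2 8.5;0 0 0.007 -0.1 0 8.2 8.5;0 0 0.007 -0.1 0 8.9 8.5;0 0 0.007 -0.1 0 8.9 8.5;0 0 0.007 -0.1 0 8.9 8.5"
}}

```text
time: 8.35
eef_pos: [0.5385, 0.0331, 0.0502]
tcp_rot: [0.743, 0.669, -0.0, -0.0]
contact_force: [-0.3, 0.2, 0.4]
opening: 0.997
```

```bash
python3 -c "
from h import *
inc([.5386,.0337,.050],Rt(-.0988))
from plant import ctrl
p,d=ctrl.read_camera('scene'); cv2.imwrite('pics/sc5.png',cv2.resize(p[220:370,250:430,::-1],None,fx=4,fy=4,interpolation=cv2.INTER_CUBIC))"
```

```text
t 8.35 pos [0.5385 0.0331 0.0502] q [-0.127  0.241  2.03   0.     0.871 -0.023] open 0.997 F [-0.3  0.2  0.4] M [-0.   -0.02  0.  ]
turn [-0.001 -0.    -0.005] shift cm [0.06 0.   0.02]
```

View pics/sc5.png

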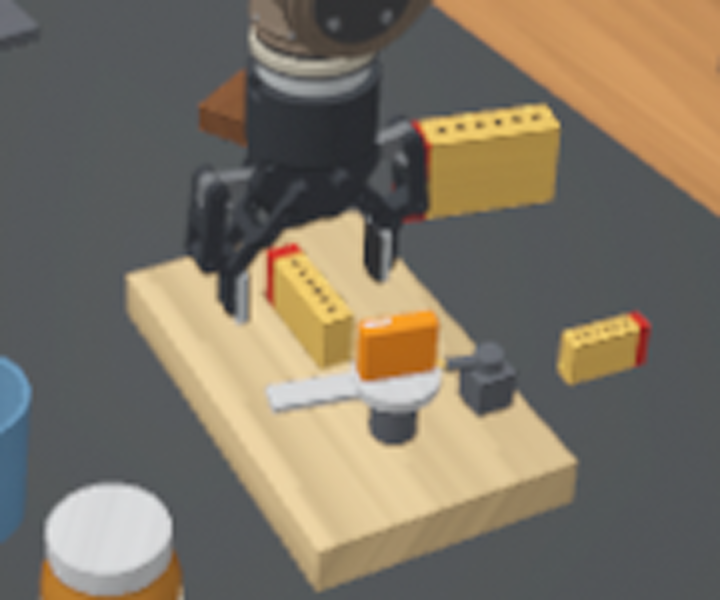

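The fingers straddle the block at mid-length (crop 310,300), so I'll grip it.

Emit:
{"name": "servo_tool", "arguments": {
  "increments": "0 0 0 0 0 0 5;0 0 0 0 0 0 2.5;0 0 0 0 0 0 1;0 0 0 0 0 0 0;0 0 0 0 0 0 0;0 0 0 0 0 0 0;0 0 0 0 0 0 0;0 0 0 0 0 0 0;0 0 0 0 0 0 0",
  "grip_force": 80
}}

```text
time: 9.15
eef_pos: [0.539, 0.033, 0.0512]
tcp_rot: [0.743, 0.669, 0.0, 0.0]
contact_force: [-1.5, 0.3, 3.7]
opening: 0.215
```

Emit:
{"name": "servo_tool", "arguments": {
  "increments": "0 0 0 0 0 -0.6 0;0 0 0 0 0 -1.2 0;0 0 0 0 0 -1.8 0;0 0 0 0 0 -2.8 0;0 0 0 0 0 -4 0;0 0 0 0 0 -5.5 0;0 0 0 0 0 -7 0;0 0 0 0 0 -8.5 0;0 0 0 0 0 -10 0;0 0 0 0 0 -10 0"
}}

```text
time: 9.98
eef_pos: [0.541, 0.0329, 0.1554]
tcp_rot: [0.743, 0.669, 0.003, 0.003]
contact_force: [1.2, 0.1, -3.1]
opening: 0.216
```

```bash
python3 -c "
from h import *
inc([.5796,-.1996,.1916],Rt(0,-.4363))
from plant import ctrl
p,d=ctrl.read_camera('scene'); cv2.imwrite('pics/sc6.png',cv2.resize(p[190:340,230:410,::-1],None,fx=4,fy=4,interpolation=cv2.INTER_CUBIC))"
```

```text
t 9.98 pos [0.541  0.0329 0.1554] q [-0.127  0.084  1.984  0.     1.066 -0.023] open 0.216 F [ 1.2  0.1 -3.1] M [ 0.01 -0.07  0.03]
turn [-0.015 -0.435 -0.104] shift cm [-22.72   6.28  -3.57]
```

View pics/sc6.png

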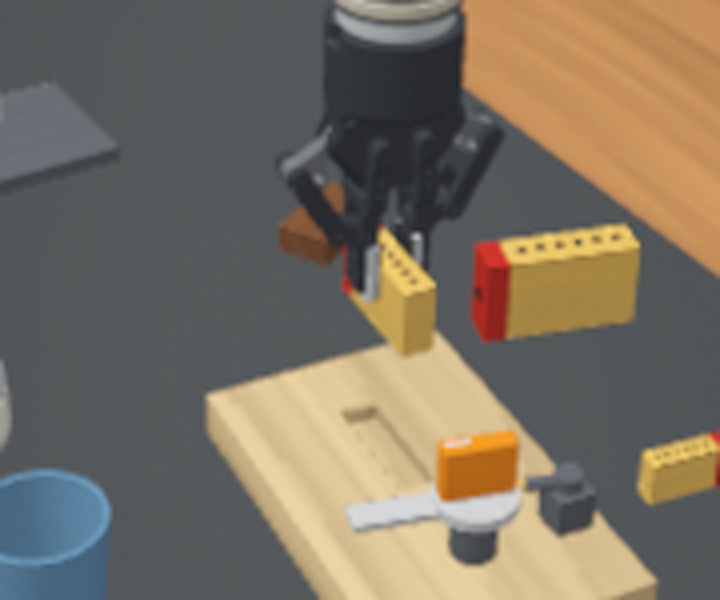

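The block is in the fingers and clear of the empty nest (crop 390,290). Now I'll carry it to the show pose.

Emit:
{"name": "servo_tool", "arguments": {
  "increments": "0 -0.04 -0.01 -1.5 0.4 -0.6 0;-0.002 -0.08 -0.02 -3.5 1 -1.2 0;-0.004 -0.12 -0.03 -5.5 1.5 -1.8 0;-0.006 -0.17 -0.04 -8 2.2 -2.4 0;-0.008 -0.22 -0.05 -10.5 2.9 -3 0;-0.01 -0.27 -0.065 -13 3.6 -3.3 0;-0.012 -0.32 -0.08 -15 4.2 -3.5 0;-0.014 -0.37 -0.09 -17 4.8 -3.6 0;-0.015 -0.41 -0.1 -18.5 5.2 -3.6 0;-0.015 -0.435 -0.104 -19.5 5.5 -3.6 0"
}}

```text
time: 10.87
eef_pos: [0.5723, -0.1673, 0.185]
tcp_rot: [0.69, 0.691, -0.156, 0.149]
contact_force: [-0.7, -0.2, -4.3]
opening: 0.213
```

Emit:
{"name": "servo_tool", "arguments": {
  "increments": "0 0 0 0 0 0 0;0 0 0 0 0 0 0;0 0 0 0 0 0 0"
}}

```text
time: 11.12
eef_pos: [0.5726, -0.1659, 0.1858]
tcp_rot: [0.69, 0.691, -0.155, 0.149]
contact_force: [0.9, -0.4, -3.8]
opening: 0.218
```

```bash
python3 -c "
from h import *
inc([.5796,-.1996,.1916],Rt(0,-.4363))"
```

```text
t 11.12 pos [ 0.5726 -0.1659  0.1858] q [-0.292  0.156  1.886 -0.491  1.032 -0.052] open 0.218 F [ 0.9 -0.4 -3.8] M [ 0.5  -0.05  0.04]
turn [-0.008 -0.003  0.003] shift cm [-3.3   0.7   0.88]
```

Emit:
{"name": "servo_tool", "arguments": {
  "increments": "0 0 0 -1 0.2 0.2 0;-0.004 0 0 -2 0.4 0.5 0;-0.008 0 0.003 -2.8 0.6 0.8 0;-0.008 0 0.003 -3.3 0.7 0.9 0;-0.008 0 0.003 -3.3 0.7 0.9 0;-0.008 0 0.003 -3.3 0.7 0.9 0;-0.008 0 0.003 -3.3 0.7 0.9 0"
}}

```text
time: 11.7
eef_pos: [0.58, -0.2003, 0.1922]
tcp_rot: [0.69, 0.691, -0.152, 0.153]
contact_force: [-0.7, -0.5, -4.3]
opening: 0.218
```

Run:
```python
from h import *
from plant import ctrl
inc([.5796,-.1996,.1916],Rt(0,-.4363))
for n in ("scene","top"):
    p,d=ctrl.read_camera(n); i=ctrl.camera_info(n)
    np.savez(f"{n}2.npz",p=p,d=d,K=i["camera_matrix"],T=i["world_to_cam"])
    c=p[100:290,180:400] if n=="scene" else p[180:340,360:580]
    cv2.imwrite(f'pics/{n}7.png',cv2.resize(c[:,:,::-1],None,fx=3.1,fy=3.1,interpolation=cv2.INTER_CUBIC))
```

```text
t 11.7 pos [ 0.58   -0.2003  0.1922] q [-0.345  0.171  1.857 -0.485  1.014 -0.106] open 0.218 F [-0.7 -0.5 -4.3] M [0.47 0.01 0.01]
turn [ 0.001 -0.002  0.   ] shift cm [ 0.09 -0.04  0.03]
```

View pics/scene7.png

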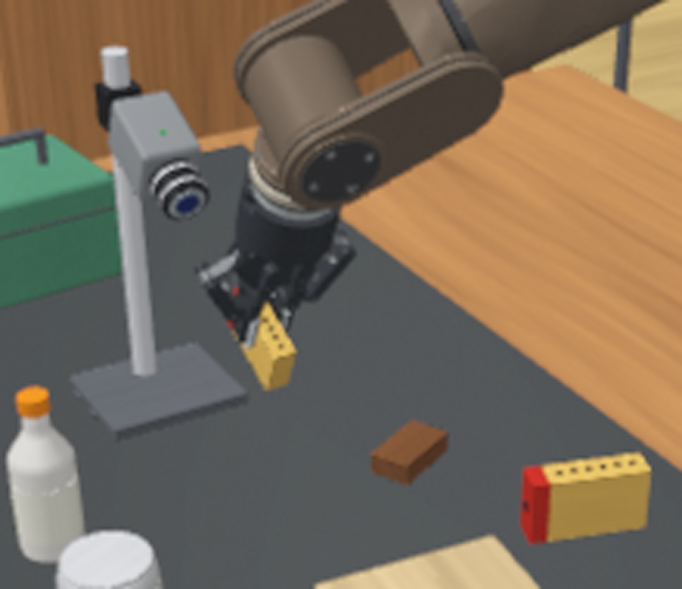

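View pics/top7.png

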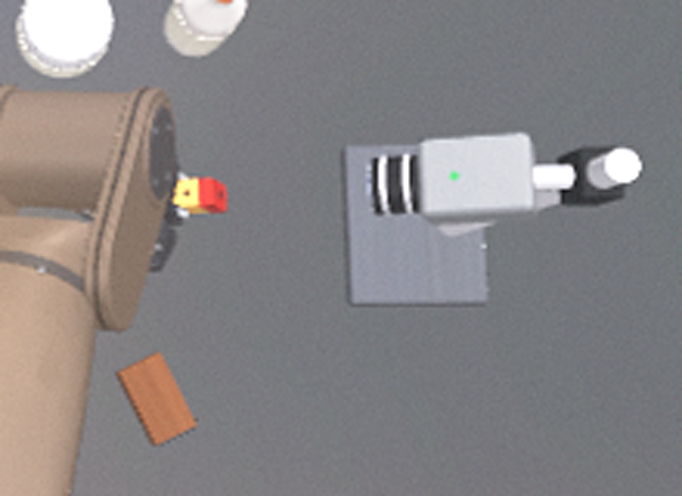

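The block is held before the lens. In the top view the red end is at crop (212,194) and the lens front at (372,185). I'll measure the red end and the tilt.

```bash
python3 - <<'E'
from h import *
C=np.array([.5796,-.3375,.246]); c,s=np.cos(np.radians(25)),np.sin(np.radians(25))
A=np.array([[0,c,-s],[-1,0,0],[0,s,c]])  # camera axes rows
for n in ("top2.npz","scene2.npz"):
    p,d,K,T=load(n); P=pts(d,K,T); h=cv2.cvtColor(p,cv2.COLOR_RGB2HSV)
    Q=(P-C)@A.T
    near=(np.abs(P[...,0]-.58)<.03)&(P[...,1]<-.13)&(P[...,1]>-.26)&(P[...,2]>.13)&(P[...,2]<.25)
    red=((h[...,0]<8)|(h[...,0]>172))&(h[...,1]>110)&near
    yel=(h[...,0]>12)&(h[...,0]<35)&(h[...,1]>60)&near
    for nm,m in (("red",red),("yel",yel)):
        if m.sum(): 
            q=Q[m]; print(n,nm,m.sum(),"cam mean",q.mean(0).round(4),"min",q.min(0).round(4),"max",q.max(0).round(4))
    vv,uu=np.where(red|yel); print(uu.min(),uu.max(),vv.min(),vv.max())
    # planes: points of block clustered by local position
    B=Q[red|yel]
    f=B[B[:,0]<.116]; t=B[(B[:,2]>.014)&(B[:,0]>.116)]
    if len(t)>8: print("top plane z=ax+by+c",np.linalg.lstsq(np.c_[t[:,:2],np.ones(len(t))],t[:,2],rcond=None)[0].round(3),len(t), t[:,2].mean())
    if len(f)>8: print("end: n",len(f),"x",f[:,0].mean().round(4),"yrange",f[:,1].min(),f[:,1].max(),"z",f[:,2].min(),f[:,2].max())
    sd=B[np.abs(B[:,1])>.0075]; print('side',len(sd))
E
python3 - <<'E'
import sys; sys.path.insert(0,'.')
from h import *
for n,b in (("top2.npz",(232,256,412,438)),("scene2.npz",(190,232,245,285))):
    p=load(''+n)[0][b[0]:b[1],b[2]:b[3],::-1]; f=560/max(p.shape); cv2.imwrite('pics/z_'+n[:4]+'.png',cv2.resize(p,None,fx=f,fy=f,interpolation=cv2.INTER_NEAREST))
E
```

```text
top2.npz red 83 cam mean [0.1131 0.0024 0.0096] min [ 0.1086 -0.008  -0.018 ] max [0.1211 0.0118 0.0217]
top2.npz yel 70 cam mean [0.1293 0.0031 0.0152] min [ 0.1219 -0.0087 -0.0193] max [0.1381 0.0136 0.0628]
416 432 238 248
top plane z=ax+by+c [0.08  0.254 0.009] 75 0.019189728761910625
end: n 61 x 0.1111 yrange -0.007934704117056657 0.01177111016060739 z -0.017995782228679143 0.0212772373647301
side 57
scene2.npz red 2 cam mean [ 0.1155 -0.0091  0.0185] min [ 0.1148 -0.0093  0.0175] max [ 0.1163 -0.0089  0.0194]
scene2.npz yel 284 cam mean [ 0.1724 -0.0032  0.0076] min [ 0.1381 -0.0221 -0.0259] max [0.1917 0.0105 0.0626]
256 275 193 225
top plane z=ax+by+c [-0.099 -0.656  0.037] 138 0.021104739085256514
side 150
```

View pics/z_top2.png

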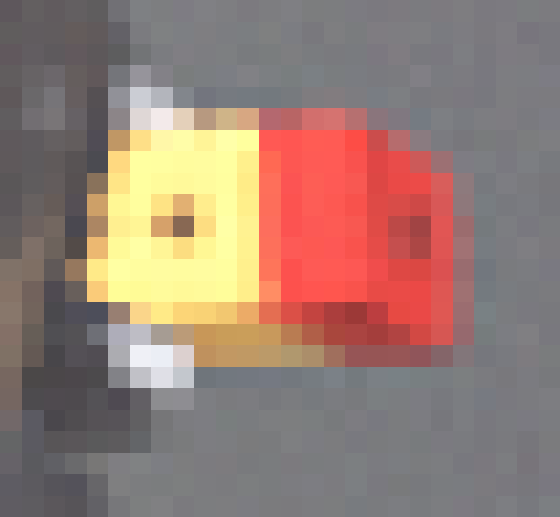

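View pics/z_scen.png

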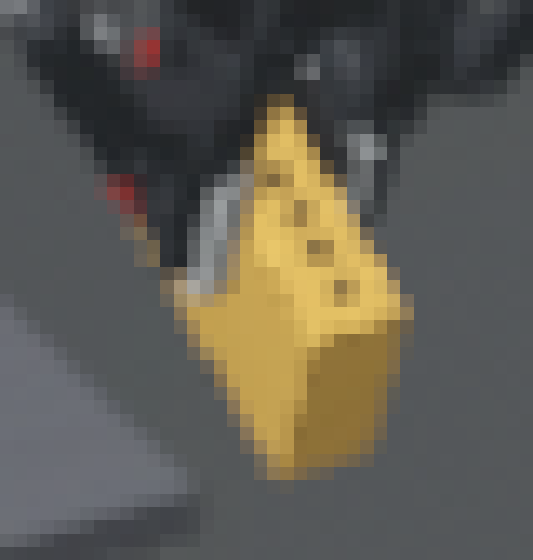

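Run:
```python
from h import *
C=np.array([.5796,-.3375,.246]); c,s=np.cos(np.radians(25)),np.sin(np.radians(25))
A=np.array([[0,c,-s],[-1,0,0],[0,s,c]])
p,d,K,T=load("top2.npz")
print("dot cam",((ray(430.6,242.5,K,T,.1995)-C)@A.T).round(4))
print("red-hole cam (should be z~.022,y0)",((ray(412+8.3-.5+.1,232+10.2-.5,K,T,.21)-C)@A.T).round(4))
# scene: row of holes (zoom px /13.33) -> two extreme holes; back top corners
p2,d2,K2,T2=load("scene2.npz")
f=560/42
S=((190,245))
P2=pts(d2,K2,T2)
for nm,(x,y) in dict(h1=(272,180),h2=(300,212),h3=(320,246),h4=(342,291),brL=(308,340),brR=(405,318),bot=(282,465)).items():
    u=245+x/f-.5; v=190+y/f-.5
    r=ray(u,v,K2,T2,.2); cc=-T2[:3,:3].T@T2[:3,3]
    # intersect with camera-frame plane y_cam=0 for holes: world x=C0
    rr=r-cc; 
    if nm[0]=='h': q=cc+rr*(C[0]-cc[0])/rr[0]
    else:
        dd=d2[int(round(v)),int(round(u))]; q=P2[int(round(v)),int(round(u))]
    print(nm,((q-C)@A.T).round(4))
h=cv2.cvtColor(p2,cv2.COLOR_RGB2HSV); Q=(P2-C)@A.T
m=np.zeros(d2.shape,bool); m[192:226,255:277]=1
m&=(h[...,0]>12)&(h[...,0]<35)&(h[...,1]>60)&(h[...,2]>205)&(np.abs(Q[...,1])<.009)&(Q[...,2]>.01)&(Q[...,2]<.035)
q=Q[m]; print(len(q), np.linalg.lstsq(np.c_[q[:,:2],np.ones(len(q))],q[:,2],rcond=None)[0].round(3), q.min(0),q.max(0))
```

```text
dot cam [ 0.1093  0.0012 -0.0003]
red-hole cam (should be z~.022,y0) [0.1294 0.0007 0.0206]
h1 [0.1496 0.     0.0171]
h2 [0.1606 0.     0.0206]
h3 [0.1693 0.     0.0208]
h4 [0.1793 0.     0.0194]
brL [ 0.1874 -0.0097  0.0184]
brR [0.188  0.0093 0.0194]
bot [ 0.1893 -0.0102 -0.0161]
70 [0.026 0.086 0.014] [ 0.13998175 -0.00895306  0.0119916 ] [0.18700179 0.00893831 0.02351479]
```

Emit:
{"name": "servo_tool", "arguments": {
  "increments": "0 0 0 0 0 0 0;0 0 0 0 0 0 0;0 0 0 0 0 0 0;0 0 0 0 0 0 0"
}}

```text
time: 12.13
eef_pos: [0.5801, -0.2001, 0.1923]
tcp_rot: [0.69, 0.691, -0.152, 0.153]
contact_force: [-0.1, 0.2, -3.9]
opening: 0.213
```

Run:
```python
from h import *
from plant import ctrl
inc([.5796,-.1996,.1916],Rt(0,-.4363)); print(np.abs(ctrl.get_state()['dq']).max())
p,d=ctrl.read_camera("top"); cv2.imwrite('pics/top8.png',cv2.resize(p[180:340,200:580,::-1],None,fx=2,fy=2))
K,T=load('top2.npz')[2:]; print("glue etc diff px>40:",int((np.abs(p[:,:,:].astype(int)-np.load('top2.npz')['p'].astype(int)).max(-1)>40).sum()))
print(ctrl.sign_off())
```

```text
t 12.13 pos [ 0.5801 -0.2001  0.1923] q [-0.345  0.171  1.857 -0.486  1.014 -0.106] open 0.213 F [-0.1  0.2 -3.9] M [ 0.45 -0.03 -0.02]
turn [ 0.001 -0.001  0.   ] shift cm [ 0.08 -0.05  0.04]
0.0019014109124610968
glue etc diff px>40: 2
the job is handed in; nothing more can be done
None
```

View pics/top8.png

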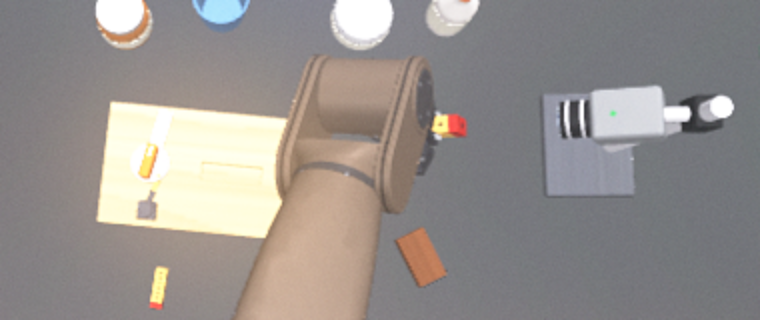

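I turned the knob past its detent, lifted the middle-sized block out of its nest, and handed the job in at about 12.2 s with the gripper holding it up to the inspection camera. `sign_off()` reports no verdict, so the figures below are my own last checks.

- **Knob:** I turned it about 1.3 rad with the gripper. After release it read about 1.38 rad in the top view, and the last picture (arm at crop 160,130) shows it still swung clear.
- **Red end:** its centre dot measured (0.109, 0.001, 0.000) m in the inspection camera's frame, against a target of (0.110, 0, 0).
- **Tilt:** the arm's own pose is within 0.002 rad of the target. The block's top face fitted to about 0.03 rad along its length and 0.09 rad across, which is noisy but inside the 0.21 limit. Two rougher plane fits, which also took in points off the top face, gave up to 0.66 rad across; I did not rely on them.
- **Steadiness:** the fastest joint moved at 0.002 rad/s, and the only force on the tool was about 3.9 N, consistent with the block's weight.
- **Surroundings:** I saw no contact with the camera or stand. The glue, varnish, wax, cup and offcut look unmoved in the pictures; I did not re-check the sander and driver, but the arm never went near them.
- **Disagreement:** the two views differed by 2–3 mm along x for the jig and the camera head. I used averages for the block and the camera. Turning the knob put up to 15 N sideways on the tool, probably for the same reason.

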